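Hold a sample slide flush on a tilting stage

ROBOT

A 6-joint arm with a two-finger parallel gripper is mounted at the origin on a cart in front of the work surface, level with it; the furniture and walls round the work are solid. World frame = base frame: x ahead of the robot, y to its left, z up, the work surface at z = 0. Lengths are in mm, angles in rad, forces in N, time in s.
With the tool pointing down it reaches from about 425 to 1125 mm from the base axis. Payload 14.9 kg.
Tool frame: the origin (TCP) lies at the very end of the fingers, on their centre line; the grasp point (between the pads) lies 19 mm behind it; x points along the fingers, y is the direction in which the jaws open and shut, and the axes are right-handed (so a half turn about x gives the same grasp; the last joint's range is limited). The gripper opens to 91 mm and grips with 3 to 60 N. Pads are 32 mm wide; open, the fingers measure 118 mm over their backs; the gripper's body (76 mm by 178 mm) begins 60 mm behind the grasp point.
Start: joints at [-1.298, 0.379, 1.734, -0, 1.028, -0.033], TCP at [210.735, -667.539, 213.932] pointing down, gripper open.
Joint ranges: [-2.77, 2.77], [-0.74, 2.19], [0, 2.66], [-1.06, 4.2], [0.31, 2.87], [-3.08, 3.08]. Speed limits (rad/s): [1.89, 1.89, 2.39, 3.14, 3.14, 3.14].

INTERFACE

Orientations are given as a 3x3 rotation matrix whose columns are the frame's x, y, z axes.
In Python, from rig import sense, optics, ticket, finder gives the robot as it stands.
- The arm moves only by the shell command python3 -m crank 'ROWS'. ROWS is JSON, a list of rows, each a list of 3 entries, a list of its own where there are three numbers: the opening, from 0 (shut) to 1 (fully open), then the shift along the tool's x, y, z in mm, then the turn, a rotation vector about the tool's x, y, z in rad. In form: [[gripper, [tx, ty, tz], [ax, ay, az]], ...]. A call has 1 to 5 rows; each row is the pose to reach, as a shift and turn from the pose measured when the call began, along the tool's axes at that moment; what a row does not reach only later rows make up. A row lasts 1/10 s, in which the tool goes at most 50 mm and 8.59 degrees, less where a joint would pass 70% of its speed; a pose out of reach is approached as far as the arm can. A call with a gripper value outside its range is refused whole. The fingers move at their own pace and stop on an object; the grip force is fixed at half the most. Time passes only in rows, so rows that repeat a pose let the fingers close. It gives the time, the measured TCP pose, the force and the opening at its end, in the units of the state.
- sense(): the state, without advancing time (a new reading comes with each control period).
- optics.camera(name): name is "scene" or "top" or "wrist"; returns the picture (480x640x3 uint8, red, green, blue); there is no depth.
- optics.camera_model(name): a dict with "intrinsics" (3x3 intrinsics, pixels), "camera_from_world" (4x4, takes a point from world to camera coordinates); the wrist camera has in their place "hand_eye" (4x4, takes a point from camera to tool coordinates, whose origin is the TCP and whose axes are the tool frame's). Camera axes: x right, y down, z forward; pixel columns grow to the right and rows downward; lengths in mm; the calibration is good to about 2 mm. The wrist camera is an equidistant fisheye: a pixel r from the principal point sees the ray r / f radians off the axis. A picture is of the moment at which its call begins: read the wrist's pose just before it. camera_model takes no time and is no camera call.
- ticket.job_done(): hands the job in, once; it reports no verdict.
Trained networks look in the newest picture that a camera, given by its name, has taken for a name from the list of things; names that differ only in an ending like _2 or _b are one class to them, and where a whole thing is asked for, a point or a joint stands for the part that bears it (a point fixed in the world has none). Each returns a list of dicts, best first, with "conf" (0 to 1); they miss things now and then, are a little off and sometimes report something else, mostly with a low value. They report only what shows in the picture. A call takes as long as a camera call.
- finder.silhouettes(camera, thing): "mask" (480x640 bool, what is visible of it) and "xy" ([column, row] in pixels, amid what is visible of it).
- finder.place_of(camera, thing): "xy" ([column, row] in pixels: a listed point, or the origin of a listed thing).
The state is a dict: "t": time; "qpos": joint angles; "qvel": joint speeds; "effort": joint torques, N m; "tool_pos": TCP position; "tcp_rot": TCP orientation; "wrist_force": force on the tool from outside, world axes, zero at the start; "torque": the same for the moment, N m; "width": finger opening in mm.
Only numpy, scipy, OpenCV 4.12 (cv2) and the standard library are available. Lean on these libraries where they do the work, as an engineer would, in place of code of your own. Each camera call takes 0.05 s, during which the arm holds its last target. There are 200 camera calls.

TASK

Pick up the brass sample slide by its blue rib from the round red rubber pad, tilt it to match the sloped face of the tilting stage, and lay it flat inside the red outline with its rib running up the slope. Press it gently and squarely until the sprung face has sunk about half of its 10 mm travel (never hard against its stop), without shifting the stage's slope or disturbing the cream jar or the little brass oiler. Finish while still holding the slide there by its rib, flush and pressed: do not let go.

Things in the scene. Friction and masses are not known exactly. Their poses are not given: they have to be found in the camera images.
- slide: Sample slide: flat brass plate 80 x 50 x 5 mm (long side = x) with an upright blue rib in the middle of its top to hold it by: 44 mm long (x), 10 mm thick (y), top 33 mm above the plate's underside. About 90 g. Origin: centre of the plate's underside; z out of its top. Alike after a half turn about z. Starts flat on the red pad.
- rest_pad: Round red rubber pad the slide starts on, 73 mm across, 16 mm high, fixed to the bench. Origin: centre of its underside.
- stage: Tilting stage: fixed grey base 150 x 124 x 12 mm with two rear clamp posts, 60 mm high, at x = 46, y = +-57 mm. Origin: centre of its underside; x level, from the low front to the rising rear. On its front hinge (axis y, at x = -60, z = 30 mm) a steel cradle, set at a new slope each time (14 to 30 degrees), stiff under light pressing, carries the sprung face.
- face_mid (a point): Centre of the top of the stage's sprung aluminium face (110 mm up the slope, 80 across, 12 thick) and of the red outline painted on it (82 x 52 mm inside). Axes: x up the slope, y across it (level), z straight out of the face. It lies 60 mm up the slope from the hinge and 37 mm out from it, and moves with the face.
- face (a joint): How far the sprung face is pressed in, m: 0 = free, 0.010 = hard against its stop. It moves straight in, along the face's own -z, without tipping. It takes about 3 N to start, 8 N half way and 13 N at the stop.
- cradle_edge (a point): Middle of the raised rear edge of the stage's cradle (the dark steel plate under the face); it moves only if the stage's slope is forced.
- white_jar: Bystander: cream jar, 67 mm wide, 85 mm high, behind the work. Origin: centre of its underside. Leave alone.
- brass_oiler: Bystander: small brass cup with a lid, 31 mm wide, 34 mm high, in front of the work. Origin: centre of its underside. Leave alone.

How it is judged (in metres and radians):
On the way:
1. the slide is held up by the fingers, clear of the red pad (height (world z) of slide above 0.05 m and contact force between slide and the fingers above 1 N and contact force between slide and rest_pad below 0.1 N and contact force between slide and stage below 0.1 N), for 0.2 s.
At the end, for the whole second after the job is handed in: Held by the fingers, off the pad, the slide lies flush on the face (within 0.05 rad, 2.5 mm), rib up the slope within 0.17 rad, within 12 mm of the outline's centre along x and y, still, pressing (over 2 N) the face in by 2 to 8.5 mm; the robot itself does not touch the stage (angle between the z axis of slide and the z axis of face_mid, either way round below 0.05 rad and angle between the x axis of slide and the x axis of face_mid, either way round below 0.17 rad and x of slide in the frame of face_mid between -0.012 and 0.012 m and y of slide in the frame of face_mid between -0.012 and 0.012 m and z of slide in the frame of face_mid between -0.0025 and 0.0025 m and value of joint face between 0.002 and 0.0085 m and contact force between slide and stage above 2 N and contact force between slide and the fingers above 2 N and contact force between each of the arm, the fingers and stage below 0.5 N and contact force between slide and rest_pad below 0.1 N and linear speed of slide below 0.02 m/s); the arm keeps its last pose, push and grip.
It fails at once if the slide or the robot rams the stage (more than 30 N) (contact force between any of slide, the arm, the fingers and stage above 30 N).
It fails at once if the stage's slope is shifted (distance of cradle_edge from where it was at the start of the episode above 0.008 m).
It fails at once if a bystander is disturbed (moved more than 20 mm or tipped) (distance of any of white_jar, brass_oiler from where it was at the start of the episode above 0.02 m or angle between any of white_jar, brass_oiler's own z axis and vertical above 0.3 rad).
It also fails if it takes over 35 s, if anything falls off the work surface, if the arm or the gripper's body presses on something with over 40 N, if the wrist force passes 120 N, or if a joint passes its speed limit or range.

## Working session

There is one attempt and no reset: what is moved stays moved. The work goes in short steps, Python scripts to look and compute and a shell command to move; the robot and the scene stay as the last step left them, time stands still between calls to the robot, and variables do not carry over. Pictures are saved under pics/ and viewed, about 8 in all and at most 12, crops included, and the job is handed in when it is done.

```bash
ls; mkdir -p pics; python3 - <<'E'
from rig import sense, optics, finder
import cv2, numpy as np
s=sense();print({k:np.round(v,3).tolist() for k,v in s.items()})
ims=[]
for c in ["scene","top"]:
    im=optics.camera(c);ims.append(im);cv2.imwrite(f"pics/{c}0.png",im[:,:,::-1])
    m=optics.camera_model(c);print(c,np.round(m["intrinsics"],1).tolist(),np.round(m["camera_from_world"],4).tolist())
    for t in ["slide","rest_pad","stage","face_mid","cradle_edge","white_jar","brass_oiler"]:
        print(c,t,[(np.round(d["xy"],1).tolist(),round(d["conf"],2)) for d in finder.place_of(c,t)[:2]])
print(optics.camera_model("wrist"))
E
```

```text
pics
{'t': 0.0, 'qpos': [-1.298, 0.379, 1.735, 0.0, 1.029, -0.033], 'qvel': [0.0, -0.001, -0.0, 0.001, 0.0, 0.001], 'effort': [-0.004, -76.373, -43.438, 0.065, 0.042, -0.0], 'tool_pos': [210.622, -667.136, 213.284], 'tcp_rot': [[-0.0, 0.301, -0.954], [0.001, -0.954, -0.301], [-1.0, -0.001, -0.0]], 'wrist_force': [0.508, 0.314, -0.261], 'torque': [-0.012, 0.023, -0.063], 'width': 91.41}
scene [[564.2, 0.0, 324.1], [0.0, 564.2, 237.2], [0.0, 0.0, 1.0]] [[0.6605, -0.7505, -0.021, -576.9803], [-0.3979, -0.3261, -0.8575, 184.7648], [0.6367, 0.5748, -0.514, 743.6778], [0.0, 0.0, 0.0, 1.0]]
scene slide [([196.6, 264.4], 0.93)]
scene rest_pad [([199.1, 272.7], 0.9)]
scene stage []
scene face_mid []
scene cradle_edge []
scene white_jar []
scene brass_oiler [([264.0, 344.1], 0.6)]
top [[458.4, 0.0, 318.2], [0.0, 458.4, 243.9], [0.0, 0.0, 1.0]] [[-0.0264, -0.9993, 0.0281, -280.6779], [-0.99, 0.0222, -0.1394, 556.3889], [0.1387, -0.0315, -0.9898, 845.7905], [0.0, 0.0, 0.0, 1.0]]
top slide [([240.9, 320.7], 0.62)]
top rest_pad [([238.3, 316.8], 0.62)]
top stage [([357.1, 232.3], 0.61)]
top face_mid [([345.9, 229.1], 0.92), ([284.0, 177.6], 0.43)]
top cradle_edge [([377.9, 209.7], 0.66)]
top white_jar [([286.0, 179.3], 0.92), ([239.7, 320.6], 0.23)]
top brass_oiler [([337.5, 344.7], 0.49)]
{'intrinsics': array([[371.64829954,   0.        , 324.01477233],
       [  0.        , 371.64829954, 242.46823193],
       [  0.        ,   0.        ,   1.        ]]), 'hand_eye': array([[ 1.60817075e-04, -2.51521365e-01,  9.67851733e-01,
        -1.69691099e+02],
       [ 9.99999951e-01, -2.19500394e-04, -2.23201652e-04,
         1.41671407e+00],
       [ 2.68583821e-04,  9.67851721e-01,  2.51521318e-01,
        -7.13680589e+01],
       [ 0.00000000e+00,  0.00000000e+00,  0.00000000e+00,
         1.00000000e+00]])}
```

```bash
python3 - <<'E'
import cv2,numpy as np
a=cv2.imread("pics/scene0.png");b=cv2.imread("pics/top0.png")
cv2.imwrite("pics/v1.png",cv2.resize(b[130:400,180:500],None,fx=2.4,fy=2.2))
E
```

```text
(no output)
```

View pics/scene0.png

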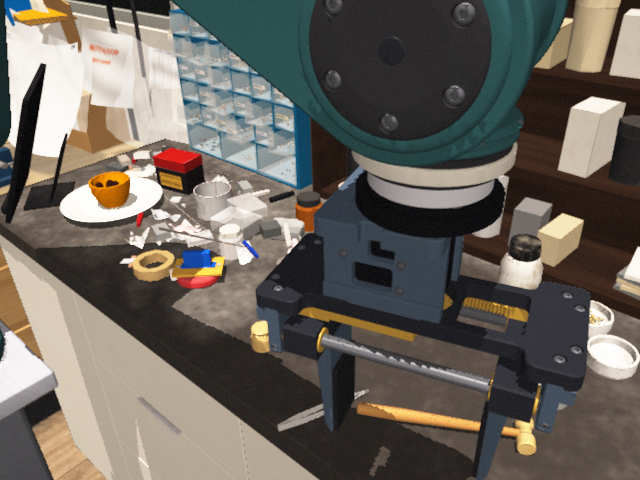

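View pics/top0.png

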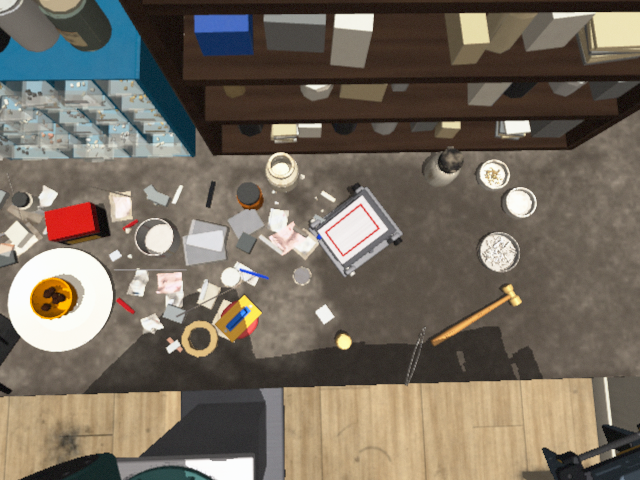

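The scene view is mostly blocked by the gripper; the slide is at about (197,264). In the top view the slide is at (238,318), the stage at (357,232), the jar at (282,172) and the oiler at (344,341). Next I'll zoom on the slide and stage.

```bash
cat > h.py <<'E'
import numpy as np, cv2
from rig import sense, optics, finder
def ray(c,xy):
    m=optics.camera_model(c);T=m["camera_from_world"];R=T[:3,:3];o=-R.T@T[:3,3]
    d=R.T@np.linalg.inv(m["intrinsics"])@np.array([xy[0],xy[1],1.]);return o,d
def onz(c,xy,z):
    o,d=ray(c,xy);return o+d*(z-o[2])/d[2]
def proj(c,P):
    m=optics.camera_model(c);P=np.atleast_2d(P);p=P@m["camera_from_world"][:3,:3].T+m["camera_from_world"][:3,3]
    q=p@m["intrinsics"].T;return q[:,:2]/q[:,2:]
def wproj(P,s):
    m=optics.camera_model("wrist");H=m["hand_eye"];K=m["intrinsics"];P=np.atleast_2d(P)
    t=(P-s["tool_pos"])@np.array(s["tcp_rot"]);p=(t-H[:3,3])@H[:3,:3]
    rho=np.hypot(p[:,0],p[:,1]);th=np.arctan2(rho,p[:,2])
    return np.c_[K[0,2]+K[0,0]*th*p[:,0]/rho,K[1,2]+K[1,1]*th*p[:,1]/rho]
def wray(xy,s):
    m=optics.camera_model("wrist");H=m["hand_eye"];K=m["intrinsics"]
    u=(np.array(xy)-K[:2,2])/K[0,0];th=np.linalg.norm(u);d=np.r_[u/th*np.sin(th),np.cos(th)]
    R=np.array(s["tcp_rot"]);return np.array(s["tool_pos"])+R@H[:3,3],R@H[:3,:3]@d
E
python3 - <<'E'
from h import *
b=cv2.imread("pics/top0.png")
cv2.imwrite("pics/v1.png",np.hstack([cv2.resize(b[180:285,300:410],(660,630),interpolation=cv2.INTER_CUBIC)])[:600])
b=b.astype(int)
bl=(b[...,0]>120)&(b[...,2]<90);bl[:290]=0;bl[350:]=0;bl[:,:215]=0;bl[:,265:]=0
ys,xs=np.nonzero(bl);print("blue",len(xs),xs.mean(),ys.mean(),cv2.minAreaRect(np.c_[xs,ys].astype(np.float32)))
print("slide top",onz("top",(xs.mean(),ys.mean()),45))
r=cv2.minAreaRect(np.c_[xs,ys].astype(np.float32));P=cv2.boxPoints(r);print([onz("top",p,46).round(1).tolist() for p in P])
for n,p,z in [("pad",(238.3,316.8),0),("stage",(357,232.3),0),("face",(345.9,229.1),80),("edge",(377.9,209.7),80),("jar",(286,179.3),0),("oil",(337.5,344.7),0)]:print(n,onz("top",p,z).round(1))
E
```

```text
blue 156 236.78205128205127 318.4166666666667 ((237.25003051757812, 318.2500305175781), (6.363960266113281, 28.284271240234375), 45.0)
slide top [ 410.93847481 -137.16088464   45.        ]
[[397.5, -115.3, 46.0], [433.7, -152.8, 46.0], [425.1, -161.2, 46.0], [389.0, -123.7, 46.0]]
pad [ 413.2 -133.5    0. ]
stage [ 577.5 -375.6    0. ]
face [ 570.9 -345.5   80. ]
edge [ 606.7 -407.2   80. ]
jar [ 691.9 -232.4    0. ]
oil [ 353.6 -328.4    0. ]
```

View pics/v1.png

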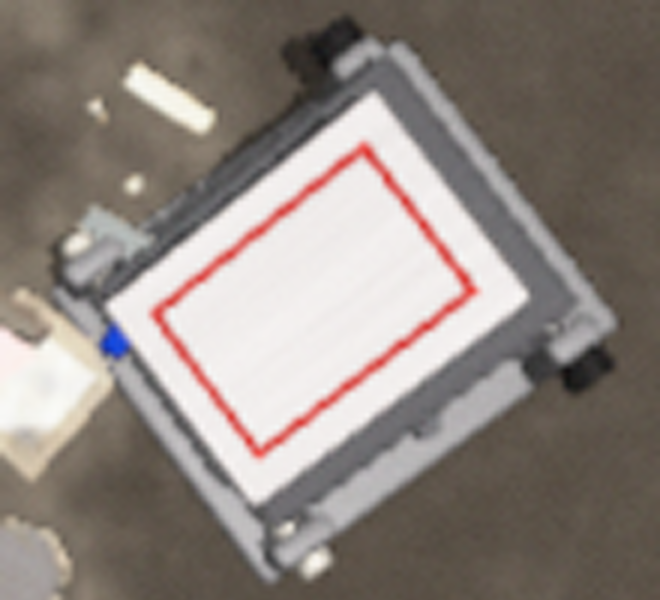

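The outline's corners are clear. The rear, with its dark strip and black clamp knobs, is at upper right, so upslope runs to upper right in the image. I'll move to a spot with a wrist view of the stage, already turned for the grasp.

```bash
cat >> h.py <<'E'
from scipy.spatial.transform import Rotation as Ro
from scipy.optimize import least_squares
def Rdown(deg):
    a=np.radians(deg);y=np.array([np.cos(a),np.sin(a),0]);x=np.array([0,0,-1.]);return np.c_[x,y,np.cross(x,y)]
def go(pos,R):
    s=sense();A=np.array(s["tcp_rot"]);d=A.T@(np.array(pos)-s["tool_pos"]);w=Ro.from_matrix(A.T@R).as_rotvec()
    print("t",round(s["t"],2),"q",np.round(s["qpos"],2),"pos",np.round(s["tool_pos"],1),"F",np.round(s["wrist_force"],1),"w",round(s["width"],1));print("shift",d.round(1).tolist(),np.linalg.norm(d).round(1),"turn",w.round(4).tolist())
def stagepose(p):
    x,y,yaw,sl=p;u=np.array([np.cos(yaw),np.sin(yaw),0]);v=np.array([-np.sin(yaw),np.cos(yaw),0]);k=np.array([0,0,1.])
    X=u*np.cos(sl)+k*np.sin(sl);Z=-u*np.sin(sl)+k*np.cos(sl)
    M=np.array([x,y,0])-60*u+30*k+60*X+37*Z
    return M,np.c_[X,v,Z]
E
python3 - <<'E'
from h import *
C=np.array([(360.9,204.5),(379.1,228.6),(343.3,255.8),(325.8,232.2)])
loc=np.array([(1,1),(1,-1),(-1,-1),(-1,1)])*[42,27]
loc=np.c_[loc,[0]*4]
def f(p):
    M,R=stagepose(p);return (proj("top",M+loc@R.T)-C).ravel()
r=least_squares(f,[575,-360,-.9,.38],x_scale=[10,10,.1,.1]);print(r.x,np.degrees(r.x[2:]),r.fun.round(2),stagepose(r.x)[0])
J=np.linalg.inv(r.jac.T@r.jac);print("sd per px",np.sqrt(np.diag(J)))
go([490,-290,270],Rdown(44))
E
```

```text
[ 5.77141544e+02 -3.70618370e+02 -9.62529692e-01  3.72071993e-01] [-55.14888902  21.31815485] [ 0.13  0.43 -0.27 -0.25 -0.11 -0.39  0.26  0.23] [ 567.10886749 -356.21068179   86.28110075]
sd per px [3.50499568 6.01068847 0.02121149 0.145959  ]
t 0.8 q [-1.3   0.38  1.73  0.    1.03 -0.03] pos [ 210.7 -667.5  213.9] F [-0.5 -0.  -0.2] w 91.5
shift [-56.1, -275.9, -380.0] 472.9 turn [-2.0329, 0.0, -0.0]
```

```bash
for i in 1; do python3 -m crank '[[1,[-56,-276,-380],[-2.03,0,0]],[1,[-56,-276,-380],[-2.03,0,0]],[1,[-56,-276,-380],[-2.03,0,0]],[1,[-56,-276,-380],[-2.03,0,0]],[1,[-56,-276,-380],[-2.03,0,0]]]'; done; python3 -c "
from h import *
go([490,-290,270],Rdown(44))"
```

```text
t: 1.3
tool_pos: [359.2, -466.3, 243.9]
tcp_rot: [[0.0, 0.873, -0.487], [-0.0, -0.487, -0.873], [-1.0, 0.0, 0.0]]
wrist_force: [1.4, -0.9, 1.0]
width: 91.2
t 1.3 q [-0.95  0.17  1.95  0.    1.03 -0.44] pos [ 359.2 -466.3  243.9] F [ 1.4 -0.9  1. ] w 91.2
shift [-26.1, 28.3, -217.7] 221.1 turn [-1.2771, 0.0003, -0.0002]
```

```bash
python3 -m crank '[[1,[-26,28,-218],[-1.277,0,0]],[1,[-26,28,-218],[-1.277,0,0]],[1,[-26,28,-218],[-1.277,0,0]],[1,[-26,28,-218],[-1.277,0,0]],[1,[-26,28,-218],[-1.277,0,0]]]'; python3 -c "
from h import *
go([490,-290,270],Rdown(44))"
```

```text
t: 1.8
tool_pos: [491.7, -286.9, 270.7]
tcp_rot: [[0.001, 0.971, 0.241], [-0.0, 0.241, -0.971], [-1.0, 0.001, 0.001]]
wrist_force: [-0.1, -0.3, -0.1]
width: 91.2
t 1.8 q [-0.57  0.11  1.97  0.    1.07 -0.81] pos [ 491.7 -286.9  270.7] F [-0.1 -0.3 -0.1] w 91.2
shift [0.7, -2.4, 2.6] 3.6 turn [-0.5248, 0.001, -0.0008]
```

```bash
python3 -m crank '[[1,[0,-2,2],[-0.525,0,0]],[1,[0,-2,2],[-0.525,0,0]],[1,[0,-2,2],[-0.525,0,0]],[1,[0,-2,2],[-0.525,0,0]],[1,[0,-2,2],[-0.525,0,0]]]'; python3 - <<'E'
from h import *
import json
s=sense();im=optics.camera("wrist");cv2.imwrite("pics/w1.png",im[:,:,::-1])
json.dump({k:np.array(s[k]).tolist() for k in("tool_pos","tcp_rot")},open("w1.json","w"))
a=optics.camera("scene");cv2.imwrite("pics/scene1.png",a[:,:,::-1])
M,R=stagepose([577,-370.6,-.9625,.372]);loc=np.array([(42,27,0),(42,-27,0),(-42,-27,0),(-42,27,0)])
print(wproj(M+loc@R.T,s).round(0).tolist(),s["qpos"])
E
```

```text
t: 2.3
tool_pos: [490.2, -289.3, 270.8]
tcp_rot: [[0.001, 0.718, 0.696], [-0.001, 0.696, -0.718], [-1.0, 0.001, 0.001]]
wrist_force: [-0.1, 0.4, 0.4]
width: 91.4
[[351.0, 357.0], [301.0, 350.0], [313.0, 271.0], [363.0, 279.0]] [-5.74184490e-01  1.06431315e-01  1.96516647e+00  2.83853485e-04
  1.06867036e+00 -1.34373325e+00]
```

View pics/w1.png

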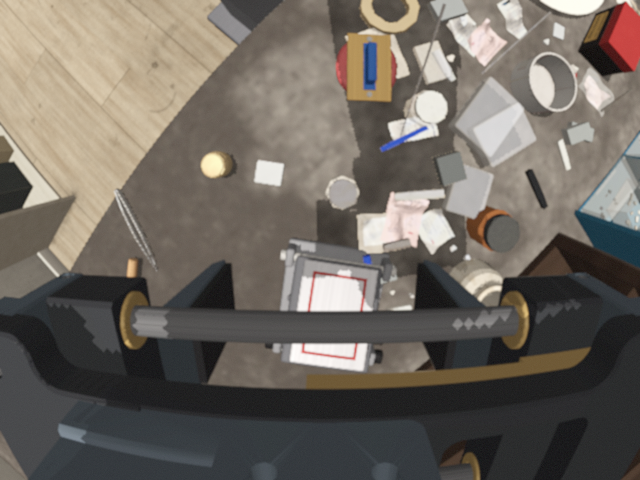

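View pics/scene1.png

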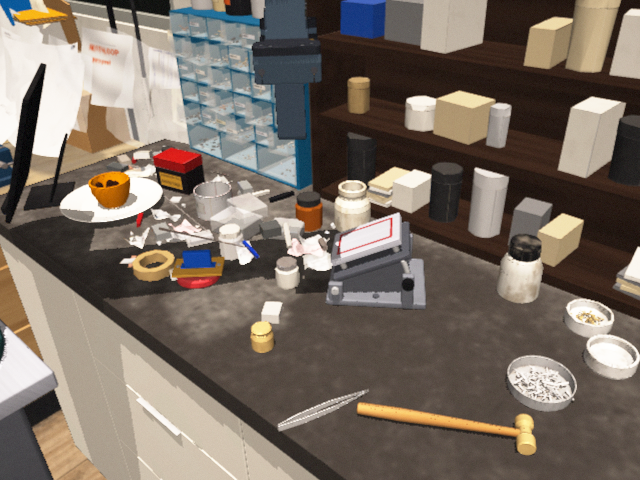

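The scene camera now gives a clean side view of the stage at about (375,255), and the slide at (197,265). The wrist sees the slide at (370,66) and the outline between (302,272) and (363,358). I'll fit both jointly.

```bash
cat > fit.py <<'E'
from h import *
import json
s=json.load(open("w1.json"));s={k:np.array(v) for k,v in s.items()}
T=cv2.imread("pics/top0.png").astype(int);S=cv2.imread("pics/scene1.png").astype(int);W=cv2.imread("pics/w1.png").astype(int)
def quad(im,box,kind):
    x0,x1,y0,y1=box;c=im[y0:y1,x0:x1];B,G,R=c[...,0],c[...,1],c[...,2]
    m=(R-np.maximum(G,B)>50)&(abs(G-B)<60) if kind=="red" else (B-R>45)&(B-G>25)
    m=m.astype(np.uint8)
    n,l,st,_=cv2.connectedComponentsWithStats(m,connectivity=8)
    if kind!="red": m=(l==1+st[1:,4].argmax()).astype(np.uint8)
    p=np.argwhere(m)[:,::-1].astype(np.int32);h=cv2.convexHull(p)
    e=1
    while len(h)>4 and e<12: h=cv2.approxPolyDP(cv2.convexHull(p),e,True);e+=.25
    return h[:,0]+[x0,y0],int(m.sum())
if __name__=="__main__":
  for im,n,b in((T,"T",(318,388,198,262)),(S,"S",(335,400,212,262)),(W,"W",(295,370,265,365))):print(n,"red",[x if isinstance(x,int) else x.tolist() for x in quad(im,b,"red")])
  for im,n,b in((T,"T",(215,265,295,345)),(S,"S",(170,230,240,275)),(W,"W",(350,395,35,100))):print(n,"blue",[x if isinstance(x,int) else x.tolist() for x in quad(im,b,"blue")])
  a=cv2.resize(S[205:310,320:430].astype(np.uint8),(660,630),interpolation=cv2.INTER_CUBIC)[:300]
  b=cv2.resize(W[262:367,285:395].astype(np.uint8),(550,525))[:, :]
  c=np.zeros((300,660,3),np.uint8);c[:,:300]=cv2.resize(b,(300,300));c[:,320:620]=cv2.resize(S[240:290,170:220].astype(np.uint8),(300,300),interpolation=cv2.INTER_CUBIC)
  cv2.imwrite("pics/v2.png",np.vstack([a,c]))
E
python3 fit.py
```

```text
T red [[[379, 228], [343, 256], [325, 232], [359, 204]], 283]
S red [[[392, 218], [391, 236], [337, 253], [342, 234]], 192]
W red [[[365, 279], [354, 359], [302, 352], [314, 272]], 368]
T blue [[[247, 307], [249, 311], [229, 330], [227, 324]], 200]
S blue [[[214, 266], [181, 268], [182, 253], [209, 250]], 525]
W blue [[[374, 88], [364, 88], [368, 43], [375, 44]], 535]
```

View pics/v2.png

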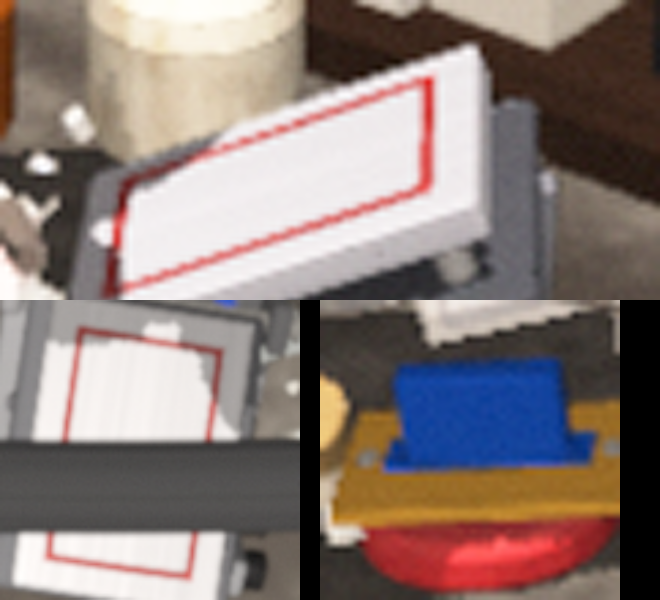

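```bash
python3 - <<'E'
from h import *
import fit
s=fit.s
L0=np.array([(1,1,0),(1,-1,0),(-1,-1,0),(-1,1,0)])
obs={"top":[(360.4,204.3),(379.1,228.4),(343.2,255.9),(325.6,232.2)],
"scene":[(392.3,218),(391.7,236.3),(337.5,253.5),(341.2,235)],
"wrist":[(354,358.5),(302.3,352),(314,272),(364.5,279)]}
# order: (+x,+y),(+x,-y),(-x,-y),(-x,+y)
def f(p,cams=("top","scene","wrist")):
    M,R=stagepose(p[:4]);P=M+(L0*[41+p[4],26+p[4],0])@R.T;o=[]
    for c in cams:
        q=wproj(P,s) if c=="wrist" else proj(c,P);o.append((q-obs[c]).ravel())
    return np.concatenate(o+[[ (p[4]-1)*.7 ]])
for cams in [("top","scene","wrist"),("top","scene"),("scene","wrist"),("top","wrist")]:
    r=least_squares(f,[575,-365,-.96,.38,1],args=(cams,),x_scale=[10,10,.1,.1,1],loss="soft_l1")
    M,R=stagepose(r.x[:4]);print(cams,r.x.round(3),"deg",np.degrees(r.x[2:4]).round(2),"mid",M.round(1));
    if len(cams)==3:print(f(r.x).round(1))
# slide: rib top z=49; wrist quad top-face centre, plate
for n,xy in (("front",(376.0,44)),("W",(370.3,66))):
    o,d=wray(xy,s);print(n,o+d*(49-o[2])/d[2])
for t in("slide",):
    import rig
    for c in("wrist","scene"):
        for d in finder.silhouettes(c,t)[:1]:
            m=d["mask"].astype(np.uint8);r=cv2.minAreaRect(np.argwhere(m)[:,::-1].astype(np.float32));print(c,d["conf"],m.sum(),r)
            if c=="wrist":
                P=[]
                for p in cv2.boxPoints(r):
                    o,dd=wray(p,s);P.append((o+dd*(21-o[2])/dd[2])[:2])
                P=np.array(P);print(P.round(1).tolist(),P.mean(0),[np.degrees(np.arctan2(*(P[i+1]-P[i])[::-1])).round(1) for i in range(3)],[np.linalg.norm(P[i+1]-P[i]).round(1) for i in range(3)])
E
```

```text
('top', 'scene', 'wrist') [ 5.79934e+02 -3.71930e+02 -9.58000e-01  4.28000e-01  1.53300e+00] deg [-54.87  24.54] mid [ 568.  -354.9   88.6]
[-0.3 -0.5 -0.6 -0.7 -0.2 -0.8 -0.2 -0.4 -0.6  0.1 -0.3  0.2  1.   1.3
  0.3  1.  -0.2 -0.1 -0.5 -0.3 -0.5 -0.3  0.3  0.2  0.4]
('top', 'scene') [ 5.79253e+02 -3.72557e+02 -9.67000e-01  4.34000e-01  1.86400e+00] deg [-55.43  24.86] mid [ 567.3 -355.2   88.8]
('scene', 'wrist') [ 5.80236e+02 -3.71641e+02 -9.57000e-01  4.26000e-01  1.50300e+00] deg [-54.86  24.4 ] mid [ 568.4 -354.8   88.5]
('top', 'wrist') [ 5.80075e+02 -3.72361e+02 -9.55000e-01  4.39000e-01  1.42100e+00] deg [-54.74  25.12] mid [ 567.7 -354.9   89. ]
front [ 402.3592542  -119.87875455   49.        ]
W [ 415.30275641 -142.31244412   49.        ]
wrist 0.98 2968 ((369.0, 67.0), (68.0, 44.0), 90.0)
[[367.4, -125.2], [401.8, -88.6], [458.0, -147.9], [423.4, -183.5]] [ 412.66826661 -136.27285924] [np.float64(46.8), np.float64(-46.6), np.float64(-134.2)] [np.float64(50.3), np.float64(81.7), np.float64(49.6)]
scene 0.63 1183 ((198.0, 263.5), (27.0, 52.0), 90.0)
```

Stage: yaw -54.9°, slope ~24.6°, face_mid ≈ (568,-355,88.6), consistent across camera pairs. Slide: (412.6,-136.4), rib yaw ≈ -46.3°. I'll go to a hover above the slide.

```bash
python3 -c "
from h import *
go([412.6,-136.4,100],Rdown(43.7))"
```

```text
t 2.5 q [-0.57  0.11  1.97  0.    1.07 -1.34] pos [ 490.2 -289.3  270.8] F [-0.4 -1.1 -1.1] w 91.2
shift [170.6, 50.0, -164.2] 242.0 turn [0.0033, 0.0012, -0.0005]
```

```bash
python3 -m crank '[[0.45,[30,12,-40],[0,0,0]],[0.45,[70,25,-85],[0,0,0]],[0.45,[110,37,-130],[0,0,0]],[0.45,[145,50,-164],[0.003,0,0]],[0.45,[170,50,-164],[0.003,0.001,0]]]'; python3 - <<'E'
from h import *
import json
go([412.6,-136.4,100],Rdown(43.7))
s=sense();im=optics.camera("wrist");cv2.imwrite("pics/w2.png",im[:,:,::-1])
json.dump({k:np.array(s[k]).tolist() for k in("tool_pos","tcp_rot")},open("w2.json","w"))
def loc(x,y,th):
    c,n=np.cos(th),np.sin(th);A=np.array([[c,-n,0],[n,c,0],[0,0,1]]);return np.array([x,y,16])+np.array([(22,5,33),(22,-5,33),(-22,-5,33),(-22,5,33),(40,25,5),(40,-25,5),(-40,-25,5),(-40,25,5)])@A.T
q=wproj(loc(412.6,-136.4,np.radians(-46.3)),s);print(q.round(0).tolist())
for i,(a,b) in enumerate([(0,1),(1,2),(2,3),(3,0),(4,5),(5,6),(6,7),(7,4)]):cv2.line(im,tuple(map(int,q[a].round())),tuple(map(int,q[b].round())),(0,255,0),1)
cv2.imwrite("pics/w2o.png",im[:,:,::-1])
E
```

```text
t: 3.0
tool_pos: [411.8, -134.9, 100.2]
tcp_rot: [[0.002, 0.724, 0.69], [-0.0, 0.69, -0.724], [-1.0, 0.001, 0.002]]
wrist_force: [1.8, -0.6, -1.1]
width: 54.2
t 3.0 q [-0.37  0.15  2.31  0.    0.68 -1.13] pos [ 411.8 -134.9  100.2] F [ 1.8 -0.6 -1.1] w 54.2
shift [0.2, -0.5, 1.6] 1.7 turn [-0.0009, 0.0016, -0.0014]
[[331.0, 296.0], [315.0, 296.0], [315.0, 229.0], [331.0, 228.0], [357.0, 303.0], [289.0, 303.0], [286.0, 194.0], [360.0, 194.0]]
```

View pics/w2o.png

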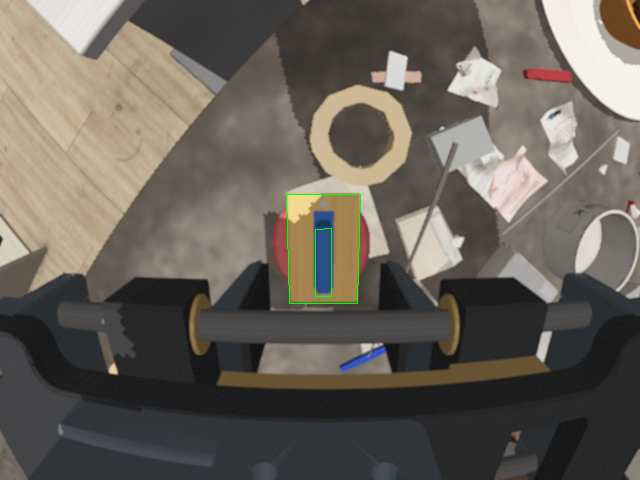

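The model overlay (green) matches the plate (287–360, 194–303) and the rib closely. Descending to TCP z≈28 and closing.

```bash
python3 -m crank '[[0.45,[15,-0.5,1.5],[0,0.0015,-0.0015]],[0.45,[35,-0.5,1.5],[0,0.0015,-0.0015]],[0.45,[55,-0.5,1.5],[0,0.0015,-0.0015]],[0.45,[72,-0.5,1.5],[0,0.0015,-0.0015]],[0.45,[72,-0.5,1.5],[0,0.0015,-0.0015]]]' ; python3 -m crank '[[0,[0,0,0],[0,0,0]],[0,[0,0,0],[0,0,0]],[0,[0,0,0],[0,0,0]],[0,[0,0,0],[0,0,0]],[0,[0,0,0],[0,0,0]]]'; python3 -c "
from h import *
go([412.6,-136.4,110],Rdown(43.7))"
```

```text
t: 3.55
tool_pos: [408.2, -134.2, 22.0]
tcp_rot: [[-0.009, 0.724, 0.689], [0.003, 0.689, -0.724], [-1.0, -0.004, -0.009]]
wrist_force: [-0.3, -0.0, -0.5]
width: 41.4
t: 4.05
tool_pos: [408.4, -134.2, 22.3]
tcp_rot: [[-0.008, 0.725, 0.689], [0.003, 0.689, -0.725], [-1.0, -0.004, -0.008]]
wrist_force: [-1.6, 1.5, 5.7]
width: 10.1
t 4.05 q [-0.37  0.33  2.31  0.    0.51 -1.13] pos [ 408.4 -134.2   22.3] F [-1.6  1.5  5.7] w 10.1
shift [-87.8, 1.2, 3.7] 87.9 turn [-0.0023, -0.0082, 0.0038]
```

Gripped (width 10.1), though TCP ended 6 mm low and about 4 mm off along the rib; that's acceptable. Lift.

```bash
python3 -m crank '[[0,[-10,0,0],[0,0,0]],[0,[-30,0,3],[0,0,0]],[0,[-60,0,10],[0,0,0]],[0,[-90,0,20],[0,0,0]],[0,[-120,0,30],[0,0,0]]]'; python3 -m crank '[[0,[0,0,0],[0,0,0]],[0,[0,0,0],[0,0,0]]]'; python3 - <<'E'
from h import *
import json
s=sense();im=optics.camera("wrist");cv2.imwrite("pics/w3.png",im[:,:,::-1])
R=np.array(s["tcp_rot"]);print(s["tool_pos"],R.round(3).tolist(),s["width"],s["wrist_force"],s["t"],np.round(s["qpos"],2))
# slide in tool: x axis = tool z, z = -tool x ; underside at tool x = +d
def boxw(d,off,zang=0):
    L=np.array([(22,5,33),(22,-5,33),(-22,-5,33),(-22,5,33),(40,25,5),(40,-25,5),(-40,-25,5),(-40,25,5)])
    t=np.c_[d-L[:,2],L[:,1],L[:,0]+off];return np.array(s["tool_pos"])+t@R.T
q=wproj(boxw(6.3,4.7),s);print(q.round(0).tolist())
for a,b in [(0,1),(1,2),(2,3),(3,0),(4,5),(5,6),(6,7),(7,4)]:cv2.line(im,tuple(map(int,q[a].round())),tuple(map(int,q[b].round())),(0,255,0),1)
sc=optics.camera("scene");cv2.imwrite("pics/s3.png",sc[:,:,::-1])
q=proj("scene",boxw(6.3,4.7));c=q.mean(0).astype(int)
for a,b in [(0,1),(1,2),(2,3),(3,0),(4,5),(5,6),(6,7),(7,4)]:cv2.line(sc,tuple(map(int,q[a].round())),tuple(map(int,q[b].round())),(0,255,0),1)
x0,y0=max(0,c[0]-50),max(0,c[1]-50)
cv2.imwrite("pics/w3o.png",np.hstack([cv2.resize(im[150:350,200:450],(440,352)),cv2.resize(sc[y0:y0+100,x0:x0+100],(352,352))])[:,:,::-1])
E
```

```text
t: 4.55
tool_pos: [430.0, -156.4, 143.9]
tcp_rot: [[-0.009, 0.724, 0.689], [0.003, 0.689, -0.724], [-1.0, -0.004, -0.008]]
wrist_force: [0.7, -0.4, -1.2]
width: 9.8
t: 4.75
tool_pos: [430.1, -156.5, 144.6]
tcp_rot: [[-0.007, 0.725, 0.689], [0.003, 0.689, -0.725], [-1.0, -0.003, -0.007]]
wrist_force: [-0.7, 0.1, -1.3]
width: 9.7
[ 430.0874357  -156.52772447  144.61633795] [[-0.007, 0.725, 0.689], [0.003, 0.689, -0.725], [-1.0, -0.003, -0.007]] 9.651150092382343 [-0.67276056  0.06811038 -1.25966484] 4.75 [-0.4   0.1   2.24 -0.    0.8  -1.16]
[[335.0, 367.0], [313.0, 367.0], [312.0, 277.0], [336.0, 277.0], [370.0, 366.0], [278.0, 366.0], [271.0, 220.0], [377.0, 220.0]]
```

View pics/w3o.png

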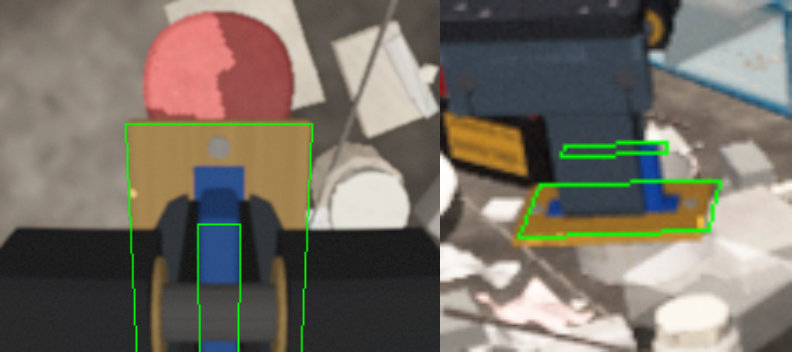

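The slide is held squarely, within about 2 mm of the predicted place in hand. Now I'll compute the tilted approach pose, 45 mm out from the face.

```bash
cat > tgt.py <<'E'
from h import *
import sys
P=[579.9,-372.0,-.958,.429]
M,F=stagepose(P)
Ag=np.array([[-0.008,0.725,0.689],[0.003,0.689,-0.725],[-1,-0.004,-0.008]]);Ag=Ro.from_matrix(Ag).as_matrix()
th=np.radians(-46.3);Sg=np.array([[np.cos(th),-np.sin(th),0],[np.sin(th),np.cos(th),0],[0,0,1]])
rel=Ag.T@Sg          # slide axes in tool
off=Ag.T@(np.array([412.6,-136.4,16])-[408.4,-134.2,22.3])
def target(h,dx=0,dy=0):
    R=F@rel.T;return M+F@[dx,dy,h]-R@off,R
def where():
    s=sense();A=np.array(s["tcp_rot"]);p=np.array(s["tool_pos"])+A@off
    return F.T@(p-M),Ro.from_matrix(F.T@A@rel).as_rotvec(),F.T@np.array(s["wrist_force"]),np.array(s["torque"])
if __name__=="__main__":
    h=float(sys.argv[1]);go(*target(h));w=where();print("off",off.round(1),"slide in face",w[0].round(1),"rot",w[1].round(4),"F face",w[2].round(1),"T",w[3].round(2))
E
python3 tgt.py 45
```

```text
t 4.85 q [-0.4   0.11  2.24 -0.    0.8  -1.16] pos [ 429.1 -156.   143.1] F [ 0.6  1.3 -0.9] w 9.4
shift [7.8, -34.3, 214.6] 217.4 turn [0.1503, -0.4293, -0.0292]
off [6.3 1.6 4.5] slide in face [-196.8    3.   143. ] rot [0.0316 0.4298 0.1484] F face [-1.   1.3 -0.5] T [ 0.04 -0.16  0.  ]
```

```bash
sed -i 's/^def target/off[1]=0\ndef target/' tgt.py; python3 -m crank '[[0,[0,-7,43],[0.03,-0.08,-0.006]],[0,[0,-14,90],[0.06,-0.17,-0.012]],[0,[2,-21,135],[0.09,-0.26,-0.018]],[0,[4,-28,175],[0.12,-0.35,-0.024]],[0,[8,-33,205],[0.15,-0.43,-0.029]]]'; python3 tgt.py 45
```

```text
t: 5.35
tool_pos: [546.9, -328.2, 131.9]
tcp_rot: [[0.234, 0.821, 0.522], [-0.338, 0.571, -0.748], [-0.912, -0.002, 0.411]]
wrist_force: [0.0, -0.2, -1.1]
width: 9.6
t 5.35 q [-0.5   0.29  2.1  -0.48  0.41 -0.7 ] pos [ 546.9 -328.2  131.9] F [ 0.  -0.2 -1.1] w 9.6
shift [2.2, 1.9, 8.5] 8.9 turn [-0.0007, 0.0022, -0.0005]
off [6.3 0.  4.5] slide in face [-8.4 -1.9 47.3] rot [ 0.0005 -0.0022 -0.0007] F face [-0.3 -0.1 -1.1] T [ 0.21  0.04 -0.03]
```

```bash
python3 -m crank '[[0,[2,2,8.5],[0,0.002,0]],[0,[8,2,8.5],[0,0.002,0]],[0,[14,2,8.5],[0,0.002,0]],[0,[20,2,8.5],[0,0.002,0]],[0,[27,2,8.5],[0,0.002,0]]]'; python3 -m crank '[[0,[0,0,0],[0,0,0]],[0,[0,0,0],[0,0,0]]]';python3 tgt.py 20
python3 - <<'E'
from h import *
from tgt import M,F,where
sc=optics.camera("scene");tp=optics.camera("top");cv2.imwrite("pics/s4.png",sc[:,:,::-1]);cv2.imwrite("pics/t4.png",tp[:,:,::-1])
cv2.imwrite("pics/v4.png",np.hstack([cv2.resize(sc[175:305,310:440],(560,560),interpolation=cv2.INTER_CUBIC)])[:,:,::-1])
E
```

```text
t: 5.85
tool_pos: [559.1, -342.2, 110.4]
tcp_rot: [[0.232, 0.82, 0.523], [-0.336, 0.572, -0.748], [-0.913, -0.002, 0.408]]
wrist_force: [0.4, 0.2, -0.9]
width: 10.4
t: 6.05
tool_pos: [558.9, -342.0, 110.2]
tcp_rot: [[0.232, 0.82, 0.523], [-0.336, 0.572, -0.748], [-0.913, -0.002, 0.408]]
wrist_force: [-0.9, 0.2, -2.4]
width: 9.8
t 6.05 q [-0.51  0.35  2.07 -0.5   0.38 -0.69] pos [ 558.9 -342.   110.2] F [-0.9  0.2 -2.4] w 9.8
shift [-0.1, -0.0, 0.9] 0.9 turn [0.0, -0.001, -0.0005]
off [6.3 0.  4.5] slide in face [-0.9  0.  19.9] rot [0.0005 0.001  0.    ] F face [-1.6 -0.6 -1.9] T [0.31 0.1  0.01]
```

View pics/v4.png

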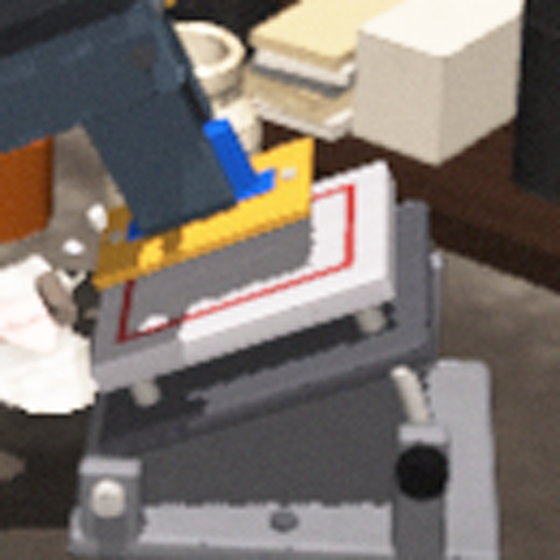

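The slide hovers over the outline. I'll compare the edge angles in the image with the model.

```bash
python3 - <<'E'
from h import *
from tgt import *
w=where();print(w[0],w[1])
Rs=F@Ro.from_rotvec(w[1]).as_matrix();o=M+F@w[0]
V=lambda L:proj("scene",o+np.array(L)@Rs.T)
V2=lambda L:proj("scene",M+np.array(L)@F.T)
im=cv2.imread("pics/s4.png")[175:305,310:440];k=5
im=cv2.resize(im,None,fx=k,fy=k,interpolation=cv2.INTER_CUBIC)
def dr(q,col,closed=True):cv2.polylines(im,[np.int32((q-[310,175]+.5)*k)],closed,col,1)
pl=[(40,25,5),(40,-25,5),(-40,-25,5),(-40,25,5)]
dr(V(pl),(0,255,0));dr(V([(40,-25,0),(-40,-25,0)]),(0,255,0),False)
dr(V2([(42.5,27.5,0),(42.5,-27.5,0),(-42.5,-27.5,0),(-42.5,27.5,0)]),(255,0,0));dr(V2([(55,40,0),(55,-40,0),(-55,-40,0),(-55,40,0)]),(255,0,0))
cv2.imwrite("pics/v5.png",im[50:600])
E
```

```text
[-0.50860151  0.11948639 20.19103403] [ 0.00068968  0.00035016 -0.00015975]
```

View pics/v5.png

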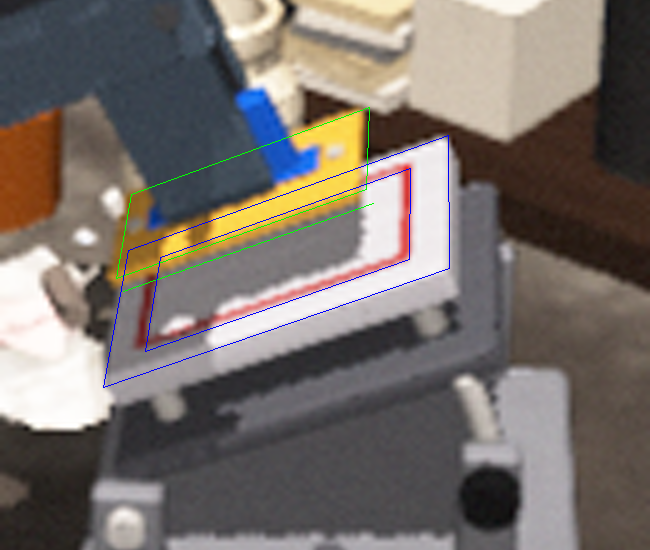

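Model and image agree within about 1–2 px and 0.5°. I'll descend most of the way, then creep until the force rises.

```bash
python3 -m crank '[[0,[4,0,0.5],[0,0,0]],[0,[8,0,0.5],[0,0,0]],[0,[12,0,0.5],[0,0,0]],[0,[15,0,0.5],[0,0,0]],[0,[15,0,0.5],[0,0,0]]]'; python3 tgt.py 2
```

```text
t: 6.65
tool_pos: [562.7, -347.6, 96.5]
tcp_rot: [[0.232, 0.82, 0.523], [-0.336, 0.572, -0.749], [-0.913, -0.002, 0.408]]
wrist_force: [-0.0, 0.7, -0.7]
width: 9.9
t 6.65 q [-0.52  0.38  2.06 -0.52  0.36 -0.67] pos [ 562.7 -347.6   96.5] F [-0.   0.7 -0.7] w 9.9
shift [2.7, 0.1, 0.5] 2.7 turn [-0.0001, -0.001, -0.0003]
off [6.3 0.  4.5] slide in face [-0.5 -0.1  4.7] rot [ 0.0003  0.001  -0.0001] F face [-0.8  0.4 -0.4] T [0.25 0.07 0.03]
```

```bash
python3 -m crank '[[0,[1,0,0.5],[0,0,0]],[0,[2,0,0.5],[0,0,0]],[0,[2,0,0.5],[0,0,0]]]' >/dev/null; python3 tgt.py 0;  python3 -m crank '[[0,[1,0,0],[0,0,0]],[0,[2,0,0],[0,0,0]],[0,[2,0,0],[0,0,0]]]'>/dev/null; python3 tgt.py 0;  python3 -m crank '[[0,[0.5,0,0],[0,0,0]],[0,[1,0,0],[0,0,0]],[0,[1,0,0],[0,0,0]]]'>/dev/null; python3 tgt.py 0
```

```text
t 6.95 q [-0.52  0.38  2.06 -0.52  0.36 -0.67] pos [ 563.4 -348.6   94.9] F [-0.1 -0.1 -0.7] w 10.2
shift [2.6, 0.1, -0.0] 2.6 turn [-0.0001, -0.001, -0.0004]
off [6.3 0.  4.5] slide in face [ 0.  -0.1  2.6] rot [ 0.0004  0.001  -0.0001] F face [-0.3 -0.2 -0.6] T [ 0.28  0.09 -0.02]
t 7.25 q [-0.52  0.39  2.06 -0.53  0.36 -0.66] pos [ 563.9 -349.3   92.9] F [-0.4  0.1 -0.7] w 9.7
shift [0.5, 0.1, 0.0] 0.5 turn [-0.0001, -0.0011, -0.0003]
off [6.3 0.  4.5] slide in face [-0.  -0.1  0.5] rot [ 0.0003  0.0011 -0.0001] F face [-0.5 -0.3 -0.5] T [ 0.3   0.05 -0.03]
t 7.55 q [-0.52  0.39  2.06 -0.53  0.36 -0.66] pos [ 564.2 -349.7   92.1] F [-0.6  0.6  1.5] w 10.4
shift [-0.4, 0.1, -0.0] 0.4 turn [-0.0001, -0.001, -0.0003]
off [6.3 0.  4.5] slide in face [ 0.  -0.1 -0.4] rot [ 0.0004  0.001  -0.0001] F face [-0.2 -0.2  1.7] T [0.4  0.14 0.06]
```

Contact at about the predicted height. Press in small steps, reading force.

```bash
python3 -m crank '[[0,[1,0,0],[0,0,0]],[0,[1,0,0],[0,0,0]],[0,[1,0,0],[0,0,0]]]'>/dev/null; python3 tgt.py -3;  python3 -m crank '[[0,[1,0,0],[0,0,0]],[0,[1.5,0,0],[0,0,0]],[0,[1.5,0,0],[0,0,0]]]'>/dev/null; python3 tgt.py -5
```

```text
t 7.85 q [-0.52  0.39  2.06 -0.53  0.36 -0.66] pos [ 564.4 -350.    91.2] F [-0.6  1.3  2. ] w 10.0
shift [1.6, 0.1, 0.0] 1.6 turn [-0.0001, -0.0011, -0.0003]
off [6.3 0.  4.5] slide in face [-0.  -0.1 -1.4] rot [ 0.0003  0.0011 -0.0001] F face [-0.5  0.2  2.5] T [ 0.44  0.18 -0.01]
t 8.15 q [-0.52  0.39  2.05 -0.53  0.36 -0.66] pos [ 564.7 -350.5   89.8] F [-1.9  2.2  3.2] w 9.8
shift [2.0, 0.1, 0.0] 2.0 turn [-0.0002, -0.001, -0.0003]
off [6.3 0.  4.5] slide in face [-0.  -0.1 -3. ] rot [ 0.0003  0.001  -0.0002] F face [-1.3 -0.3  4.1] T [ 0.47  0.28 -0.03]
```

```bash
python3 -m crank '[[0,[1,0,0],[0,0,0]],[0,[1.5,0,0],[0,0,0]],[0,[1.5,0,0],[0,0,0]]]'>/dev/null; python3 tgt.py -5;  python3 -m crank '[[0,[1,0,0],[0,0,0]],[0,[1.5,0,0],[0,0,0]],[0,[1.5,0,0],[0,0,0]]]'>/dev/null; python3 tgt.py -6; python3 - <<'E'
from h import *
from tgt import *
fs=[]
sc=optics.camera("scene");tp=optics.camera("top")
for i in range(8):
    optics.camera("wrist");fs.append(where()[2])
print("mean F",np.mean(fs,0),np.std(fs,0))
w=where();Rs=F@Ro.from_rotvec(w[1]).as_matrix();o=M+F@w[0]
cv2.imwrite("pics/s6.png",sc[:,:,::-1])
im=np.hstack([cv2.resize(sc[190:300,320:430],(550,550),interpolation=cv2.INTER_CUBIC),cv2.resize(tp[180:290,320:370],(250,550),interpolation=cv2.INTER_CUBIC)])
cv2.imwrite("pics/v6.png",im[:,:,::-1])
E
```

```text
t 8.45 q [-0.52  0.4   2.05 -0.53  0.35 -0.66] pos [ 565.1 -351.    88.3] F [-2.5  2.6  4. ] w 9.9
shift [0.5, 0.1, 0.0] 0.5 turn [-0.0002, -0.0011, -0.0002]
off [6.3 0.  4.5] slide in face [-0.  -0.1 -4.5] rot [ 0.0003  0.0011 -0.0002] F face [-1.6 -0.6  5.1] T [ 0.58  0.3  -0.  ]
t 8.75 q [-0.52  0.4   2.05 -0.54  0.35 -0.65] pos [ 565.4 -351.5   87. ] F [-2.5  3.3  6.1] w 9.6
shift [0.0, 0.1, 0.0] 0.1 turn [-0.0002, -0.0011, -0.0002]
off [6.3 0.  4.5] slide in face [-0.  -0.1 -6. ] rot [ 0.0002  0.0011 -0.0002] F face [-1.2 -0.2  7.3] T [0.7  0.36 0.04]
mean F [-1.75637899 -0.36726599  7.17698328] [0.48875234 0.762959   0.47871478]
```

View pics/v6.png

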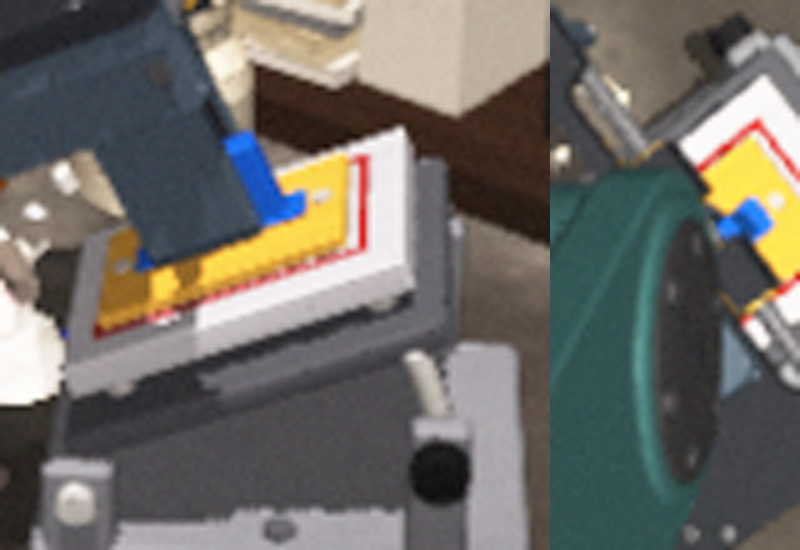

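The slide lies in the outline, about 3 mm low along the slope, which is within tolerance. The moment hints that the low edge carries slightly more load, so I'll test a 0.01 rad flattening turn.

```bash
cat > avg.py <<'E'
from h import *
from tgt import *
a=[];b=[]
for i in range(8):
    optics.camera("wrist");w=where();a.append(w[2]);b.append(F.T@w[3])
print("t",sense()["t"],"pos",w[0].round(2),"rot",w[1].round(4),"F",np.mean(a,0).round(2),"T face",np.mean(b,0).round(3),"width",round(sense()["width"],1))
E
python3 avg.py; python3 -m crank '[[0,[0,0,0],[0,0.01,0]],[0,[0,0,0],[0,0.01,0]],[0,[0,0,0],[0,0.01,0]]]'>/dev/null; python3 avg.py;  python3 -m crank '[[0,[0,0,0],[0,0.01,0]],[0,[0,0,0],[0,0.01,0]],[0,[0,0,0],[0,0.01,0]]]'>/dev/null; python3 avg.py
```

```text
t 9.65 pos [-0.04 -0.09 -5.94] rot [ 0.0002  0.0011 -0.0001] F [-1.72  0.1   6.89] T face [ 0.064  0.785 -0.037] width 10.0
t 10.35 pos [-0.03 -0.11 -5.9 ] rot [ 0.0003  0.011  -0.0003] F [-1.11 -0.68  6.71] T face [ 0.065  0.698 -0.012] width 10.1
t 11.05 pos [-0.09 -0.08 -5.92] rot [ 0.0003  0.0209 -0.0001] F [-1.96 -0.53  6.74] T face [ 0.008  0.341 -0.042] width 9.6
```

At about 0.02 rad, the moment dropped to near its free value (0.34 against 0.28), so pressure is now centred and the slide is flush. One last look before handing in.

```bash
python3 -m crank '[[0,[0,0,0],[0,0,0]],[0,[0,0,0],[0,0,0]]]' >/dev/null; python3 avg.py; python3 - <<'E'
from h import *
sc=optics.camera("scene")
cv2.imwrite("pics/v7.png",cv2.resize(sc[200:280,315:415],(800,600)[0:1]+(600,),interpolation=cv2.INTER_CUBIC)[:,:,::-1])
E
```

```text
t 11.65 pos [-0.09 -0.06 -5.85] rot [ 0.0004  0.0208 -0.0001] F [-2.16 -1.07  6.72] T face [ 0.005  0.342 -0.068] width 9.8
```

View pics/v7.png

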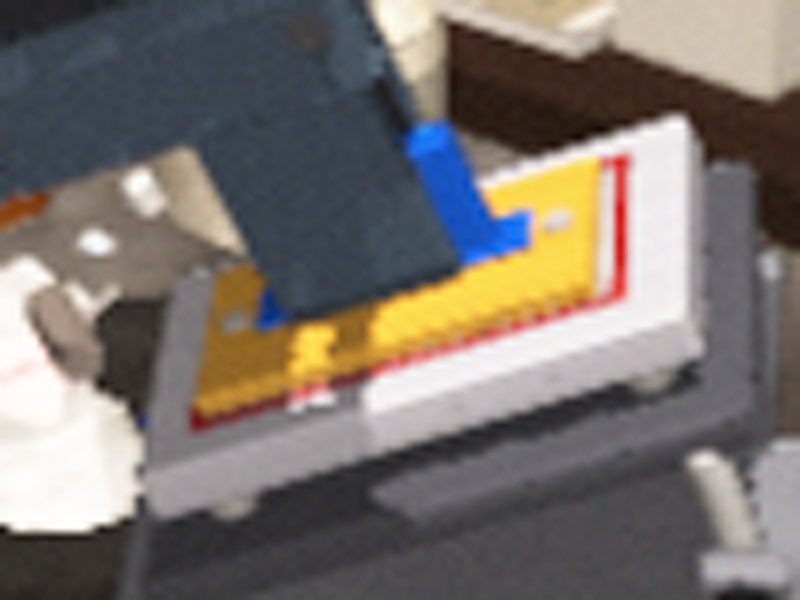

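The slide sits flush and evenly along the front red line, with its long side parallel to it. It is held, the face is sunk, and the fingers are clear of the face. Handing in.

```bash
python3 -c "
from rig import ticket,sense
print(ticket.job_done(),sense()['t'])"
```

```text
the job is handed in; nothing more can be done
the job is handed in; nothing more can be done
```

I picked up the slide by its rib, tilted it to the stage's slope and pressed it into the face inside the red outline. I handed the job in at about 11.7 s, still holding it. No verdict was reported.

**Last checks:**
- **Press:** the force straight out of the face was about 7 N. By the stated spring figures that is about 4 mm of travel. My position fit puts the sink nearer 5.5 mm, so the two disagree by about 1.5 mm, but both are well inside the allowed 2–8.5 mm.
- **Flushness:** the first press loaded the low edge more. A 0.02 rad flattening turn brought the moment back close to its free value, so the face is about 23.4°, not the 24.6° I first fitted. The last picture showed no gap and the plate parallel to the outline.
- **Position:** the pictures show the slide about 3 mm low along the slope, while my model read about 0. Either is within the 12 mm tolerance.
- **Grip:** the gripper read 9.8 mm on the 10 mm rib, steady, and the fingers looked clear of the face.
- **Not measured:** I did not re-measure the stage's slope, the jar or the oiler at the end. No move went near the jar or oiler, and the press stayed light.

The grasp itself ended about 6 mm low and 4 mm off along the rib, and I allowed for that in the placing. I viewed 12 pictures, the limit rather than the planned 8.

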